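# Set the wheel's speed dial and start it

### The arm

A 6-joint arm with a two-finger parallel gripper is mounted at the origin on a cart in front of the work surface, level with it; the furniture and walls round the work are solid. World frame = base frame: x ahead of the robot, y to its left, z up, the work surface at z = 0. Lengths are in m, angles in rad, forces in N, time in s.
With the tool pointing down it reaches from about 0.2 to 0.875 m from the base axis. Payload 3.4 kg.
Tool frame: the origin (TCP) lies between the finger pads; the fingertips stand 25 mm ahead of it and the grasp point (between the pads) lies 6 mm ahead of it (r.nose_length is the z of the fingertips in the tool frame, in m); z points along the fingers, y is the line along which they close (so a half turn about z gives the same grasp; the last joint's range is limited). The gripper opens to 94 mm and grips with 3 to 60 N. Pads are 16 mm wide; open, the fingers measure 119 mm over their backs; the gripper's body (75 mm by 177 mm) begins 78 mm behind the grasp point.
Start: joints at [1.18, 0.276, 1.505, -0, 1.361, -0.121], TCP at [0.153, 0.554, 0.23] pointing down, gripper open.
Joint ranges: [-2.89, 2.89], [-0.75, 2.08], [0.22, 2.7], [-1.18, 4.32], [0.11, 2.71], [-2.7, 2.7]. Speed limits (rad/s): [2.57, 2.57, 3.14, 3.14, 3.14, 3.14].

### API

Orientations are given as a unit quaternion [w, x, y, z].
In Python, from plant import r, gripper_to, inverse_kinematics, vision, models, telemetry gives the robot as it stands. Calls block until the motion is done:
- r.move_to(position, orientation): joint-space move of the TCP to a pose.
- r.move_l(position, rot=None, vel=0.15, guard=None): straight line of the TCP; rot=None keeps the orientation; vel is the mean speed in m/s. With guard (N) it stops when the force on the tool has changed by that much, and returns True; else False.
- r.movej(angles): joint-space move.
- gripper_to(opening, f_grip=None): finger opening in m; f_grip is the grip in N (None keeps the last); returns when the fingers have stopped.
- r.hold(seconds).
- inverse_kinematics(position, orientation): joint angles nearest the present ones, or None.
- vision.snapshot(name): name is "side" or "top"; returns the picture (400x640x3 uint8, red, green, blue); there is no depth.
- vision.get_calibration(name): a dict with "fx", "fy", "cx", "cy" (pixels), "D" ([k1, k2, p1, p2, k3] as OpenCV has them; the pictures are not rectified), "position" and "orientation" of the camera in the world. Camera axes: x right, y down, z forward; pixel columns grow to the right and rows downward; lengths in m; the calibration is good to about 2 mm. A picture is of the moment at which its call begins. get_calibration takes no time and is no camera call.
A pose or a line that the arm cannot do raises r.PlanningError and nothing moves.
- r.sign_off(): hands the job in; it is judged then, once.
Trained networks look in the newest picture that a camera, given by its name, has taken for a name from the list of things; names that differ only in an ending like _2 or _b are one class to them, and where a whole thing is asked for, a point or a joint stands for the part that bears it (a point fixed in the world has none). Each returns a list of dicts, best first, with "score" (0 to 1); they miss things now and then, are a little off and sometimes report something else, mostly with a low value. They report only what shows in the picture. A call takes as long as a camera call.
- models.boxes_of(thing, camera): "at" ([x, y, z] in m, in world coordinates, good to about 4 mm: the middle of the surface that is visible of it).
- models.regions_of(thing, camera): "pixels" (400x640 bool, what is visible of it).
- models.mark_of(thing, camera): "at" ([x, y, z] in m, in world coordinates, good to about 4 mm: a listed point, or the origin of a listed thing).
Readings, each from a call of its own:
- telemetry.current_t(): time.
- telemetry.current_joints(): joint angles.
- telemetry.current_dq(): joint speeds.
- telemetry.current_joint_efforts(): joint torques, N m.
- telemetry.current_ee_pos(): TCP position.
- telemetry.current_tool_rot(): TCP orientation.
- telemetry.current_wrist_force(): force on the tool from outside, world axes, zero at the start.
- telemetry.current_torque(): the same for the moment, N m.
- telemetry.current_opening(): finger opening in m.
- telemetry.current_finger_force(): force on a finger pad.
Only numpy, scipy, OpenCV 4.12 (cv2) and the standard library are available. Lean on these libraries where they do the work, as an engineer would, in place of code of your own. Each camera call takes 0.05 s, during which the arm holds its last target. There are 200 camera calls.

### The job

Set the speed selector to the fifth click after off: with a fingertip in the finger hole or against the dial, turn the dial clockwise, counting the clicks, until its pointer stands at the fifth round dot from the square off mark. Only then press the flat start button all the way down with a fingertip and let it come up again. Touch and push gently without gripping or forcing anything, do not press the mushroom-shaped stop button, and leave the things lying around where they are.

Things in the scene. Friction and masses are not known exactly. Their poses are not given: they have to be found in the camera images.
- selector: Speed selector: round black housing fixed to the bench, 156 mm across, 34 mm high; origin at the centre of its underside, on the dial's axis, z up. On it, from 36 to 56 mm above the bench, lies a flat grey dial 124 mm across with one finger hole and, on the rim beside the hole, a white pointer nose standing out 4 mm
- dial (a joint): Dial angle, rad, growing clockwise seen from above: 0 = off (pointer at the square mark), a click every 0.524 rad (30 degrees); stops just beyond 0 and click 7. A spring detent draws the dial into the nearest click; pushing it out of one takes about 3 to 5 N at the hole, then it snaps by itself into the next. Starts at off, click 1 or click 2
- finger_hole (a point): Centre of the finger hole's mouth, level with the dial's top, 56 mm above the bench, 36 mm from the dial's axis; turns with the dial. The hole is round, 44 mm wide, 15 mm deep, with a closed floor 41 mm above the bench: closed fingertips fit with room to spare, and pushing on its wall turns the dial
- off_mark (a point): Broad square white off mark on the housing, 71 mm from the dial's axis, 105 degrees anticlockwise from the housing's own +x axis. From it, clockwise on the same circle, follow seven raised white dots 30 degrees apart, growing from 4 to 9 mm, one for each click
- start_button_top (a point): Centre of the top of the start button: flat white round cap 32 mm across in a black collar, on a grey station 64 x 64 x 40 mm fixed to the bench; cap top 62 mm above the bench
- start_button (a joint): How far the start button is pressed, m: 0 up, 0.006 fully down (about 5 N); springs back
- stop_button_top (a point): Top of the stop button: white domed mushroom head 44 mm across, on a station like the start button's; top 77 mm above the bench
- stop_button (a joint): How far the stop button is pressed, m: 0 up, 0.006 fully down
- cell: Bystander, loose: battery standing on end, 14 mm across, 50 mm tall; origin at the centre of its underside
- pebble: Bystander, loose: rough grey stone, 28 x 42 x 28 mm; origin at the centre of its underside
- small_box: Bystander, loose: pocket box with a lid, 32 x 47 x 72 mm, standing; origin at the centre of its underside
- tape_ring: Bystander, loose: roll of masking tape lying flat, 92 mm across, 24 mm high; origin at the centre of its underside
- skull: Bystander, loose: dried fish skull, 33 x 98 x 43 mm; origin at the centre of its underside
- half_disc: Bystander, loose: sawn half-disc of wood, 37 x 52 x 21 mm; origin at the centre of its underside
- bottle: Bystander, loose: glue bottle standing, 46 mm across, 85 mm tall; origin at the centre of its underside
- start_station: Grey station that carries the start button, fixed to the bench; origin at the centre of its underside

How it is judged:
On the way, in this order (a step that is already met when the one before it is completed fails the run):
1. the dial rests at the fifth click (value of joint dial between 2.49799 and 2.738 rad), for 0.2 s.
2. the start button is pressed down (all of step 1 and value of joint start_button above 0.0042 m), for 0.03 s.
At the end, for the whole second after the job is handed in: the dial rests at the fifth click (2.618 rad, within 0.12 rad) and the start button has been pressed at least 4.2 mm with it there and is up again (within 1.5 mm); the stop button is up (all of step 1 and velocity of joint dial between -0.1 and 0.1 rad/s and value of joint each of start_button, stop_button below 0.0015 m); the robot touches nothing.
It fails at once if the start button is pressed while the dial is not at the fifth click (value of joint start_button above 0.003 m and not (value of joint dial between 2.49799 and 2.738 rad)).
It fails at once if the stop button is pressed (more than 2 mm) (value of joint stop_button above 0.002 m).
It fails at once if the selector is gripped or forced (more than 30 N) (contact force between the fingers and selector above 30 N).
It fails at once if the start button or its station is gripped or forced (more than 30 N) (contact force between the fingers and start_station above 30 N).
It fails at once if a bystander is shifted or lifted by more than 15 mm (distance of any of cell, pebble, small_box, tape_ring, skull, half_disc, bottle from where it was at the start of the episode above 0.015 m).
It also fails if it takes over 48 s, if anything falls off the work surface, if the arm or the gripper's body presses on something with over 40 N, if the wrist force passes 120 N, or if a joint passes its speed limit or range.

## Working session

There is one attempt and no reset: what is moved stays moved. The work goes in short steps, each a Python script; the robot and the scene stay as the last script left them, time stands still between calls to the robot, and variables do not carry over. Pictures are saved under pics/ and viewed, at most 10 in all, crops included, and the job is handed in when it is done.

```bash
mkdir -p pics; ls; python3 - <<'E'
from plant import *
import cv2
for c in ("top","side"):
    im=vision.snapshot(c); cv2.imwrite(f"pics/{c}0.png",im[:,:,::-1])
    k=vision.get_calibration(c); print(c,k)
    for n in ("finger_hole","off_mark","start_button_top","stop_button_top","selector","start_station","cell","pebble","small_box","tape_ring","skull","half_disc","bottle"):
        print(n,[(d["at"].round(3).tolist() if hasattr(d["at"],"round") else d["at"],round(float(d["score"]),2)) for d in models.mark_of(n,c)[:2]])
print(telemetry.current_t(),telemetry.current_tool_rot())
E
```

```text
pics
top {'fx': 442.6752810871549, 'fy': 442.6752810871549, 'cx': 318.33356526357744, 'cy': 205.22188238849893, 'D': array([-0.07069784,  0.        ,  0.        ,  0.        ,  0.        ]), 'position': array([ 0.47719655, -0.20618486,  1.12785544]), 'orientation': array([ 0.01698835, -0.7033516 ,  0.71034118, -0.02057471])}
finger_hole [([0.5125, -0.0499, 0.0579], 0.79), ([0.6441, -0.5018, 0.0025], 0.62)]
off_mark [([0.4606, -0.0143, 0.0364], 0.81)]
start_button_top [([0.5409, -0.3779, 0.0621], 0.61)]
stop_button_top [([0.5611, 0.1178, 0.08], 0.59)]
selector [([0.4909, -0.0803, 0.0006], 0.61)]
start_station [([0.5413, -0.3793, 0.0022], 0.83)]
cell [([0.4102, -0.2316, 0.0016], 0.45)]
pebble [([0.5536, -0.2335, 0.0028], 0.5)]
small_box [([0.4895, -0.0848, 0.0005], 0.68), ([0.6413, -0.4423, 0.0003], 0.56)]
tape_ring [([0.5678, -0.5218, 0.0014], 0.78)]
skull [([0.4519, -0.5452, 0.0001], 0.5), ([0.4622, -0.012, 0.0383], 0.25)]
half_disc [([0.6699, 0.1193, -0.0022], 0.65), ([0.4917, -0.0789, -0.0027], 0.55)]
bottle [([0.6422, -0.5046, 0.0012], 0.57)]
side {'fx': 517.5327510198686, 'fy': 5
[... 351 characters left out ...]
0.0004], 0.4)]
off_mark [([0.463, -0.0217, 0.038], 0.59)]
start_button_top [([0.5398, -0.3783, 0.0612], 0.7)]
stop_button_top [([0.5603, 0.1132, 0.0735], 0.61)]
selector [([0.6337, -0.4443, 0.0005], 0.57)]
start_station [([0.5399, -0.381, -0.0038], 0.81)]
cell [([0.4121, -0.2323, -0.0013], 0.43)]
pebble [([0.5483, -0.2315, -0.0016], 0.65), ([0.4494, -0.5458, -0.0017], 0.39)]
small_box [([0.6338, -0.442, -0.0009], 0.81)]
tape_ring [([0.5672, -0.519, -0.0], 0.56)]
skull [([0.4512, -0.5464, -0.0026], 0.63)]
half_disc [([0.6703, 0.1113, 0.0007], 0.61), ([0.5517, -0.2318, -0.0036], 0.61)]
bottle [([0.6472, -0.5012, -0.0011], 0.64)]
1.4 [1.93793694e-05 1.34495218e-01 9.90914242e-01 3.41665862e-05]
```

```bash
python3 - <<'E'
import cv2
im=cv2.imread("pics/top0.png"); cv2.imwrite("pics/top_c.png",im)
im=cv2.imread("pics/top0.png")[130:280,170:370] if 0 else im
cv2.imwrite("pics/v1.png",im)
E
```

```text
(no output)
```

View pics/top0.png

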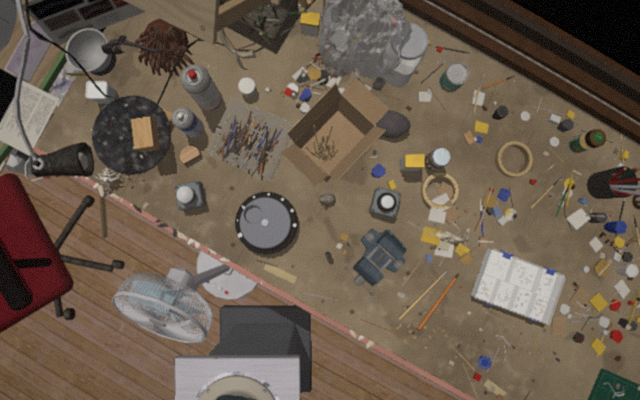

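The overview shows the selector at about (267,222), the start button at (387,203) and the stop button at (186,195). I'll zoom in on the selector.

```bash
python3 - <<'E'
import cv2
im=cv2.imread("pics/top0.png")[182:262,217:317]
cv2.imwrite("pics/sel0.png",cv2.resize(im,(750,600),interpolation=cv2.INTER_CUBIC))
E
```

```text
(no output)
```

View pics/sel0.png

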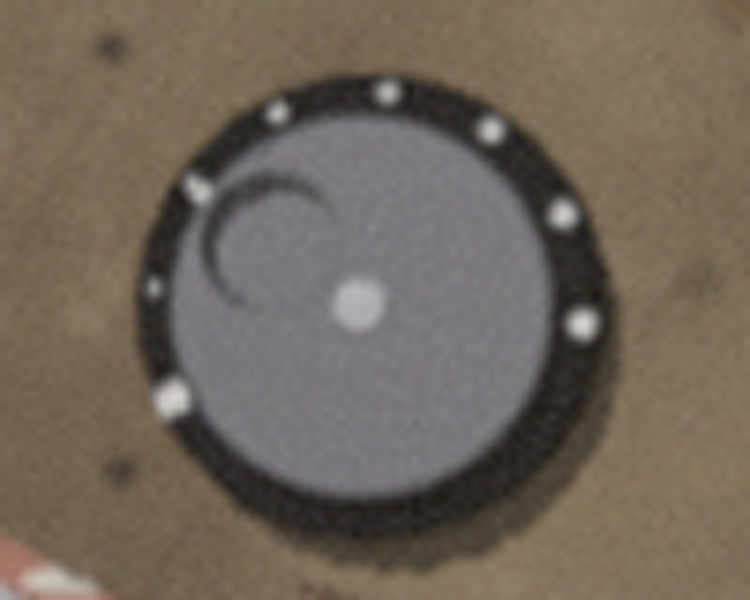

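The pointer is at dot 2 (crop 198,190), so the dial starts at click 2. Dot 5 is at crop (491,130), three clicks further. I'll check obstacle heights in the side view.

View pics/side0.png

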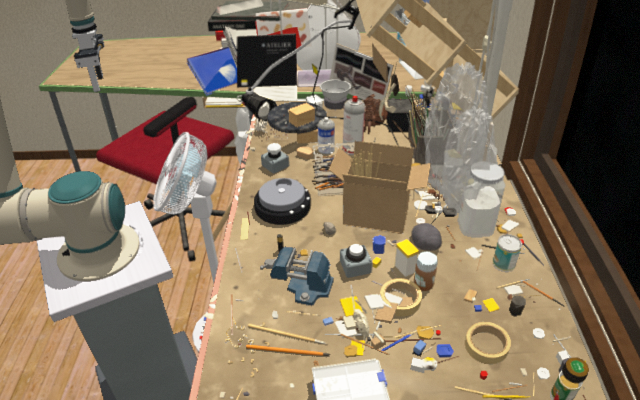

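```bash
cat > h.py <<'E'
import numpy as np, cv2
from plant import *
from scipy.spatial.transform import Rotation as R
def plane(px,z,cam):
    k=vision.get_calibration(cam)
    K=np.array([[k["fx"],0,k["cx"]],[0,k["fy"],k["cy"]],[0,0,1]])
    n=cv2.undistortPoints(np.array(px,float).reshape(-1,1,2),K,k["D"]).reshape(-1,2)
    w,x,y,zz=k["orientation"]
    d=R.from_quat([x,y,zz,w]).apply(np.c_[n,np.ones(len(n))])
    return k["position"]+d*((z-k["position"][2])/d[:,2])[:,None]
def down(yaw): # tool y axis along world yaw
    v=yaw; h=(v+np.pi/2)/2  # pi about axis at angle h maps y(90deg) -> 2h-90
    return np.array([0,np.cos(h),np.sin(h),0])
E
python3 - <<'E'
from h import *
from scipy.optimize import least_squares
c=np.array([[172,398],[154,290],[198,190],[278,112],[388,92],[491,130],[562,214],[582,324]])/7.5+[217,182]-.43
p=plane(c,.035,"top")[:,:2]
i=np.arange(8)
f=lambda q:(p-np.c_[q[0]+.071*np.cos(q[2]-i*np.pi/6),q[1]+.071*np.sin(q[2]-i*np.pi/6)]).ravel()
s=least_squares(f,[.49,-.08,2]); print(s.x,np.abs(s.fun).max())
a=s.x[2]-2*np.pi/6; print("hole",s.x[:2]+.036*np.array([np.cos(a),np.sin(a)]))
print(plane([[217+358/7.5,182+303/7.5]],.058,"top"),plane([[387,202.5]],.062,"top"))
for y in (np.pi/2,-np.pi/2): print(inverse_kinematics([.5,-.08,.08],down(y)))
for y in (-.64,2.5,np.pi/2,-np.pi/2): print(inverse_kinematics([.54,-.378,.08],down(y)))
E
```

```text
[ 0.49373932 -0.08176251  2.00467158] 0.0017703090573529048
hole [ 0.51446046 -0.05232386]
[[ 0.49375762 -0.08195542  0.058     ]] [[ 0.53881999 -0.37796687  0.062     ]]
[-2.96144782e-01  3.09122766e-01  1.87353156e+00 -4.44089210e-16
  9.58938331e-01 -1.86694111e+00]
[-2.96144782e-01  3.09122766e-01  1.87353156e+00 -4.44089210e-16
  9.58938331e-01  1.27465154e+00]
[-7.16207935e-01  5.06778884e-01  1.52673438e+00 -4.44089210e-16
  1.10807939e+00 -7.62079349e-02]
None
[-7.16207935e-01  5.06778884e-01  1.52673438e+00 -4.44089210e-16
  1.10807939e+00 -2.28700426e+00]
[-7.16207935e-01  5.06778884e-01  1.52673438e+00 -4.44089210e-16
  1.10807939e+00  8.54588392e-01]
```

The side view shows the tall cardboard box at (378,190), the selector at (283,198), the start button at (357,255), the stop button at (274,155), and a fan head off the table edge at (180,170). I'll triangulate the fan and box for clearance.

```bash
python3 - <<'E'
from h import *
def tri(a,b):
    f=lambda px,c:(vision.get_calibration(c)["position"],plane([px],0,c)[0])
    (p,q),(u,v)=f(a,"top"),f(b,"side"); d=q-p;e=v-u
    s=np.linalg.lstsq(np.c_[d,-e],u-p,rcond=None)[0]
    A,B=p+s[0]*d,u+s[1]*e; return ((A+B)/2).round(3),np.linalg.norm(A-B).round(3)
print("fan head",tri((165,307),(178,172)), tri((165,307),(190,160)))
print("box base",plane([(345,222),(403,230)],0,"side").round(3))
for z in (.1,.15,.2):print(z,plane([(347,178),(408,190)],z,"side").round(3).tolist(),plane([(287,150),(333,180),(385,130),(343,85)],z,"top").round(3).tolist())
E
```

```text
fan head (array([0.283, 0.169, 0.044]), np.float64(0.012)) (array([0.306, 0.145, 0.094]), np.float64(0.017))
box base [[ 0.606 -0.223  0.   ]
 [ 0.719 -0.328  0.   ]]
0.1 [[0.642, -0.173, 0.1], [0.747, -0.298, 0.1]] [[0.662, -0.14, 0.1], [0.59, -0.246, 0.1], [0.708, -0.371, 0.1], [0.817, -0.273, 0.1]]
0.15 [[0.604, -0.233, 0.15], [0.703, -0.349, 0.15]] [[0.653, -0.143, 0.15], [0.585, -0.245, 0.15], [0.697, -0.363, 0.15], [0.8, -0.27, 0.15]]
0.2 [[0.566, -0.292, 0.2], [0.659, -0.401, 0.2]] [[0.644, -0.146, 0.2], [0.579, -0.243, 0.2], [0.685, -0.355, 0.2], [0.784, -0.267, 0.2]]
```

```bash
python3 - <<'E'
from h import *
q=down(-np.pi/2)
r.move_to([.42,.36,.30],down(-.2)) if 0 else None
gripper_to(0.0,5)
r.move_to([.42,.38,.30],q)
r.move_to([.5145,-.0523,.12],q)
print(telemetry.current_t(),telemetry.current_ee_pos(),telemetry.current_opening(),r.nose_length,telemetry.current_wrist_force())
for c in("top","side"):
    im=vision.snapshot(c); cv2.imwrite(f"pics/{c}1.png",im[:,:,::-1])
s=im[130:250,210:370]; cv2.imwrite("pics/s1.png",cv2.resize(s[:,:,::-1],(800,600),interpolation=cv2.INTER_CUBIC))
E
```

```text
6.5417 [ 0.51504175 -0.05157253  0.12043698] 0.00033674148495672955 0.025 [0.65600438 0.84613483 0.60130879]
```

View pics/s1.png

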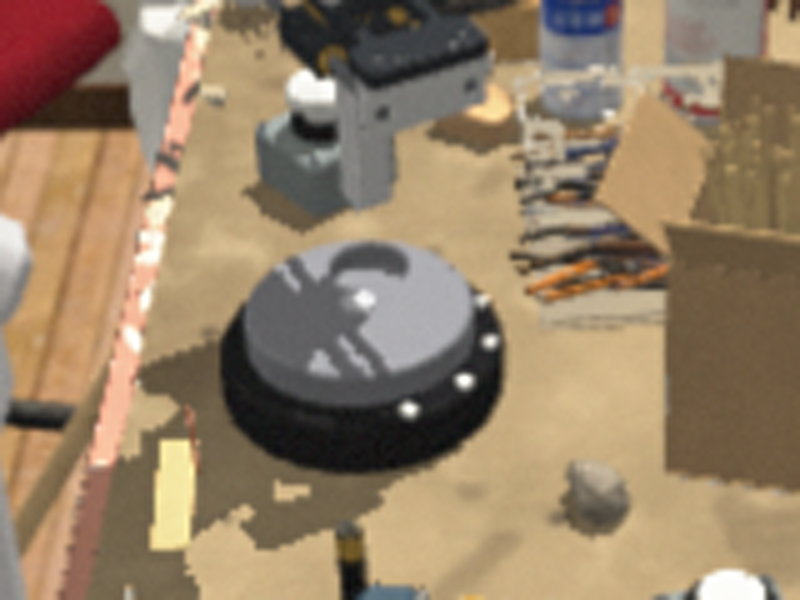

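The closed fingertip (crop 367,200) is directly above the hole (crop 370,262). I'll descend and push in an arc.

```bash
python3 - <<'E'
from h import *
C=np.array([.4937,-.0819]); a0=2.0047
P=lambda k,z=.072:[*(C+.036*np.array([np.cos(a0-k*np.pi/6),np.sin(a0-k*np.pi/6)])),z]
W=lambda:np.round(telemetry.current_wrist_force(),1).tolist()
r.move_l(P(2,.095),vel=.05)
print("guard",r.move_l(P(2),vel=.03,guard=6),telemetry.current_ee_pos().round(4),W())
for k in np.r_[np.arange(2.25,5.26,.25)]:
    g=r.move_l(P(k),vel=.03,guard=14); print(k,g,W(),telemetry.current_ee_pos().round(4))
    if g: break
print(telemetry.current_t())
for c in("top","side"):
    im=vision.snapshot(c); cv2.imwrite(f"pics/{c}2.png",im[:,:,::-1])
s=im[150:240,230:350]; cv2.imwrite("pics/s2.png",cv2.resize(s[:,:,::-1],(800,600),interpolation=cv2.INTER_CUBIC))
E
```

```text
guard False [ 0.5146 -0.0525  0.0721] [0.8, 0.1, -0.3]
2.25 False [-0.1, -0.1, -0.3] [ 0.5184 -0.0556  0.0721]
2.5 False [-2.7, 2.3, 2.1] [ 0.5201 -0.0585  0.0717]
2.75 False [-1.6, 0.9, 0.2] [ 0.5246 -0.063   0.072 ]
3.0 False [-3.9, -1.1, 0.9] [ 0.5257 -0.0674  0.0718]
3.25 False [-7.3, -1.4, 3.5] [ 0.5262 -0.0715  0.0717]
3.5 False [-8.1, 1.0, 4.9] [ 0.5261 -0.0749  0.0716]
3.75 False [-7.9, 4.6, 6.0] [ 0.5268 -0.0783  0.0717]
4.0 False [-2.0, 1.5, 1.0] [ 0.5299 -0.0849  0.0721]
4.25 False [0.5, 0.3, 0.2] [ 0.5309 -0.0907  0.0724]
4.5 False [1.6, 1.2, 1.3] [ 0.5286 -0.0946  0.0724]
4.75 False [-0.6, 2.0, 1.9] [ 0.5252 -0.0987  0.072 ]
5.0 False [0.4, 0.2, -0.3] [ 0.5232 -0.1036  0.0719]
5.25 False [-1.0, -0.7, -0.1] [ 0.5201 -0.1066  0.072 ]
12.2167
```

View pics/s2.png

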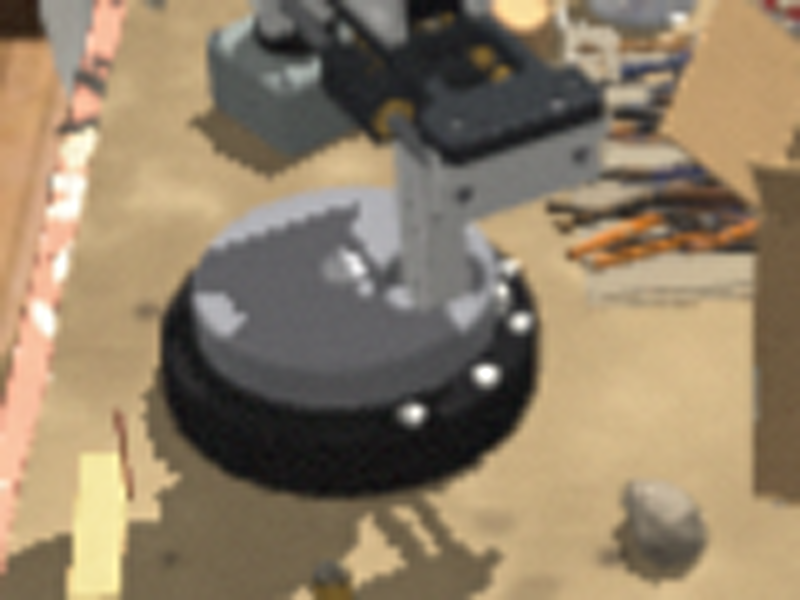

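The pointer nose (503,293) is beside dot 5 (519,321). I'll back the finger to the hole's centre, lift, and verify from above.

```bash
python3 - <<'E'
from h import *
C=np.array([.4937,-.0819]); a0=2.0047
P=lambda k,z=.072:[*(C+.036*np.array([np.cos(a0-k*np.pi/6),np.sin(a0-k*np.pi/6)])),z]
r.move_l(P(5),vel=.03); print(telemetry.current_wrist_force().round(1))
r.move_l(P(5,.16),vel=.12)
r.move_to([.539,-.378,.16],down(-.64))
print(telemetry.current_t(),telemetry.current_ee_pos())
im=vision.snapshot("top"); h=models.mark_of("finger_hole","top")
for d in h: print(d)
print("expect",P(5))
for d in models.mark_of("start_button_top","top"): print(d)
s=im[182:262,217:317]; cv2.imwrite("pics/s3.png",cv2.resize(s[:,:,::-1],(750,600),interpolation=cv2.INTER_CUBIC))
im=vision.snapshot("side"); 
for d in models.mark_of("finger_hole","side"): print(d)
s=im[150:300,230:430]; cv2.imwrite("pics/s4.png",cv2.resize(s[:,:,::-1],(800,600),interpolation=cv2.INTER_CUBIC))
E
```

```text
[0.5 0.3 0.6]
14.7083 [ 0.53883432 -0.37710941  0.15932662]
{'at': [0.5194, -0.0984, 0.0567], 'score': 0.6}
expect [np.float64(0.5231392382949075), np.float64(-0.10262031005114675), 0.072]
{'at': [0.5221, -0.1027, 0.059], 'score': 0.72}
```

View pics/s3.png

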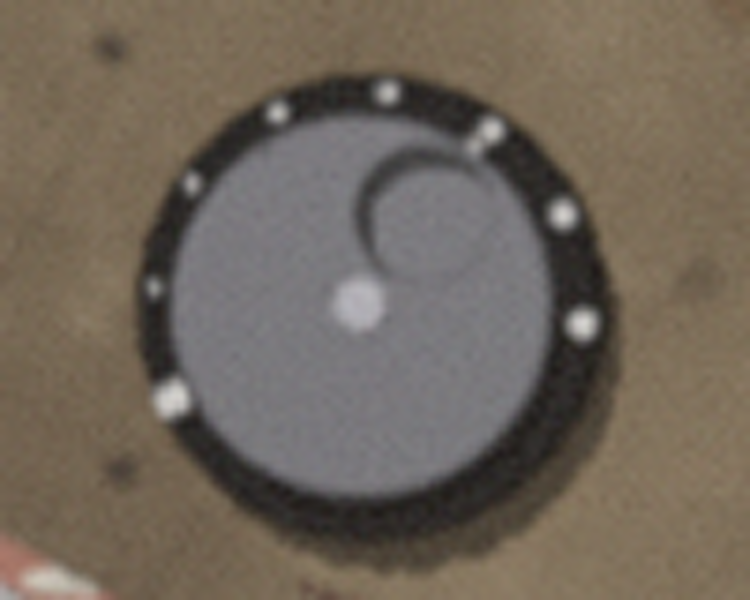

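View pics/s4.png

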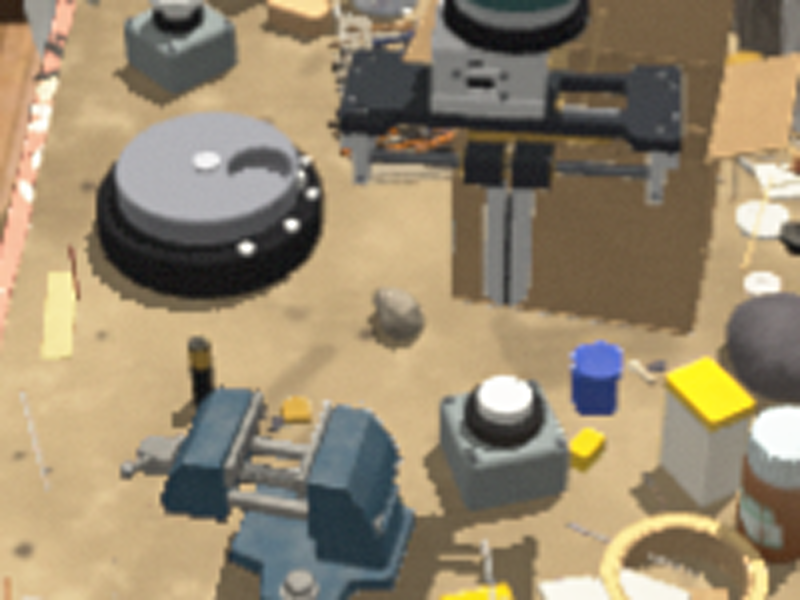

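The pointer is at dot 5 (crop 480,140 beside 491,130), so step 1 is done. The fingertip (505,300) is above the start button (505,395). Next I'll press the button.

```bash
python3 - <<'E'
from h import *
r.move_l([.5395,-.3782,.095],vel=.1)
g=r.move_l([.5395,-.3782,.079],vel=.02,guard=11)
print(g,telemetry.current_ee_pos().round(4),telemetry.current_wrist_force().round(1))
r.hold(.15); print(telemetry.current_ee_pos().round(4),telemetry.current_wrist_force().round(1))
r.move_l([.5395,-.3782,.18],vel=.1)
print(telemetry.current_t())
vision.snapshot("top"); print(models.mark_of("finger_hole","top"))
E
```

```text
True [ 0.5397 -0.3783  0.0814] [-1.4  0.8  5.1]
[ 0.5397 -0.3784  0.0813] [-0.7  0.8  4.3]
17.7583
[{'at': [0.5181, -0.0989, 0.0561], 'score': 0.59}, {'at': [0.4509, -0.5444, 0.0016], 'score': 0.3}, {'at': [0.5526, -0.2354, 0.0005], 'score': 0.24}]
```

The guard tripped at 11 N, more than twice the spring's 5 N, with the tip at 56.3 mm. That puts the button about 5.7 mm down, at its stop, and the tip is now well clear.

```bash
python3 -c "
from plant import *
print(r.sign_off())"
```

```text
the job is handed in; nothing more can be done
None
```

I turned the dial from click 2 to click 5 (checked from above), then pressed the start button about 5.7 mm and released it, and handed the job in at about 18 s; the judge's result was not reported.

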